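Sort returned lifting gear after inspection

ROBOT

A 6-joint arm with a two-finger parallel gripper is mounted at the origin on the work surface. World frame = base frame: x ahead of the robot, y to its left, z up, the work surface at z = 0. Lengths are in m, angles in degrees, forces in N, time in s.
With the tool pointing down it reaches from about 0.275 to 0.825 m from the base axis. Payload 4.9 kg.
Tool frame: the origin (TCP) lies at the centre of the arm's flange, where the gripper is bolted on; the fingertips stand 173 mm ahead of it and the grasp point (between the pads) lies 155 mm ahead of it; z points along the fingers, y is the line along which they close (so a half turn about z gives the same grasp; the last joint's range is limited). The gripper opens to 85 mm and grips with 20 to 120 N. Pads are 22 mm wide; open, the fingers measure 114 mm over their backs; the gripper's body (76 mm by 85 mm) begins 54 mm behind the grasp point. The pads swing forward as they close: fully open they stand 13 mm farther back than shut.
Start: joints at [-7.689, 18.69, -11.035, 60.275, 0, 82.311], TCP at [0.55, 0, 0.405] pointing down, gripper open.
Joint ranges: [-152.03, 152.03], [-55.5, 102.48], [-74.3, 77.21], [-110.64, 120.58], [-84.22, 78.4], [-180, 180]. Speed limits (degrees/s): [147.25, 147.25, 180, 180, 180, 180].

INTERFACE

Orientations are given as a 3x3 rotation matrix whose columns are the frame's x, y, z axes.
In Python, from plant import env gives the robot as it stands. The module is installed in compiled form; this text tells all that it offers.
- The arm moves only by the tool carry_out, never from a script. Its argument "increments" is a list of rows, each a list of 3 entries, a list of its own where there are three numbers: the shift along the world's x, y, z in m, then the turn about the world's z in rad, then the opening, from 0 (shut) to 1 (fully open). A call has exactly 10 rows; each row is the pose to reach, as a shift and turn from the pose commanded when the call began; what a row does not reach only later rows make up. A row lasts 1/12 s, in which the tool goes at most 41.7 mm and 7.16 degrees, less where a joint would pass 70% of its speed; a pose out of reach is approached as far as the arm can. A call with a gripper value outside its range is refused whole. The fingers move at their own pace and stop on an object; "force" is the grip in N (left out, the last holds). Time passes only in rows, so rows that repeat a pose let the fingers close, or fill a call up. It gives the time, the measured TCP pose, the force, the opening and the grip force at its end, in the units of the state.
- env.read_state(): the state, without advancing time (a new reading comes with each control period).
- env.read_camera(name): name is "scene" or "side" or "wrist"; returns a dict with "color" (400x640x3 uint8, blue, green, red), "fx", "fy", "cx", "cy" (pixels), "R" (3x3) and "t" (3): a world point X has camera coordinates R X + t; the wrist camera has in their place "tool_from_camera" (4x4, takes a point from camera to tool coordinates, whose origin is the TCP and whose axes are the flange's). Camera axes: x right, y down, z forward; pixel columns grow to the right and rows downward; lengths in m; the calibration is good to about 2 mm. The wrist camera is an equidistant fisheye: a pixel r from the principal point sees the ray r / f radians off the axis. A picture is of the moment at which its call begins: read the wrist's pose just before it. There is no depth.
- env.close_job(): hands the job in; it is judged then, once.
The state is a dict: "time_s": time; "joint_pos": joint angles; "qd": joint speeds; "effort": joint torques, N m; "tool_pos": TCP position; "tcp_rot": TCP orientation; "ft_force": force on the tool from outside, world axes, zero at the start; "moment": the same for the moment, N m; "opening": finger opening in m; "grasp_force": force on a finger pad.
Only numpy, scipy, OpenCV 4.12 (cv2) and the standard library are available. Lean on these libraries where they do the work, as an engineer would, in place of code of your own. Each camera call takes 0.05 s, during which the arm holds its last target. There are 200 camera calls.

TASK

Sort the returned lifting gear on the bench. First put the two pieces marked red, the shackle and the eye nut, into the red quarantine tray, leaving the green-marked pieces where they are; only then put the green-marked shackle into the blue tray and the two green-marked eye nuts into the yellow tray. Shackles must end lying flat on the tray floor and eye nuts standing upright on their collars, and the wire reel and the grease tin stay where they are.

Things in the scene. Friction and masses are not known exactly. Their poses are not given: they have to be found in the camera images.
- failed_shackle_mid (a point): Failed shackle: steel shackle with red pin and red crown, lying flat: 81 mm long (x -39 to +42), 20 high, 0.4 kg. Two legs along x, 50 over their outsides: grip there at this point, closing along y, with the fingertips 3 mm above what it lies on. Crown: round end at +x. Pin: along y at x = -26, ends at y = -34 and +36. This point: middle, 10 mm above the underside; z up.
- good_shackle_mid (a point): Good shackle: steel shackle with green pin and green crown, lying flat: 81 mm long (x -39 to +42), 20 high, 0.4 kg. Two legs along x, 50 over their outsides: grip there at this point, closing along y, with the fingertips 3 mm above what it lies on. Crown: round end at +x. Pin: along y at x = -26, ends at y = -34 and +36. This point: middle, 10 mm above the underside; z up.
- failed_eye_mid (a point): Failed eye nut: 66 mm high, 0.3 kg, standing on a round red collar (diameter 48, height 16) with an upright bare grey steel ring in its x-z plane: 52 wide along x, 16 thick along y, hole 20, ring centre 7 mm above this point. Grip the ring's two faces, closing along y, 12 mm above this point. This point: on the axis, half-way up, 33 mm above the underside; z up.
- good_eye_mid (a point): Good eye nut: 66 mm high, 0.3 kg, standing on a round green collar (diameter 48, height 16) with an upright bare grey steel ring in its x-z plane: 52 wide along x, 16 thick along y, hole 20, ring centre 7 mm above this point. Grip the ring's two faces, closing along y, 12 mm above this point. This point: on the axis, half-way up, 33 mm above the underside; z up.
- good_black_eye_mid (a point): Good black eye nut: 66 mm high, 0.3 kg, standing on a round green collar (diameter 48, height 16) with an upright black steel ring in its x-z plane: 52 wide along x, 16 thick along y, hole 20, ring centre 7 mm above this point. Grip the ring's two faces, closing along y, 12 mm above this point. This point: on the axis, half-way up, 33 mm above the underside; z up.
- quarantine_tray: Quarantine tray: shallow red metal tray fixed to the bench, at a new place and angle each time: 150 (x) x 200 (y) x 22 mm high outside, walls and floor 4 mm, so 142 x 192 inside. Origin: centre of its underside, on the bench; z up. For everything marked red; there is room for two pieces side by side along its y.
- shackle_tray: Shackle tray: shallow blue metal tray fixed to the bench, at a new place and angle each time: 150 (x) x 200 (y) x 22 mm high outside, walls and floor 4 mm, so 142 x 192 inside. Origin: centre of its underside, on the bench; z up. For good shackles.
- eye_tray: Eye nut tray: shallow yellow metal tray fixed to the bench, at a new place and angle each time: 150 (x) x 200 (y) x 22 mm high outside, walls and floor 4 mm, so 142 x 192 inside. Origin: centre of its underside, on the bench; z up. For good eye nuts; there is room for two side by side along its y.
- reel: Bystander: a small reel of wire with orange flanges, lying on its flange, 72 in diameter, 40 high, loose. Origin at the centre of its underside.
- tin: Bystander: a round grey grease tin with a white lid, 66 in diameter, 54 high, loose. Origin at the centre of its underside.

How it is judged:
By the outcome, as a careful person would: the job done as asked, in the order asked, and still so for the second after the job is handed in, with the robot touching nothing.
It also fails if it takes over 120 s, if anything falls off the work surface, if the arm or the gripper's body presses on something with over 40 N, if the wrist force passes 120 N, or if a joint passes its speed limit or range.

## Working session

There is one attempt and no reset: what is moved stays moved. The work goes in short steps, Python scripts to look and compute and a tool call to move; the robot and the scene stay as the last step left them, time stands still between calls to the robot, and variables do not carry over. Pictures are saved under pics/ and viewed, at most 14 in all, crops included, and the job is handed in when it is done.

Besides the shell and the picture viewer there is one more tool, called after ">>>" by a JSON object that holds its "op" and its "data". carry_out: Moves the arm, as the interface text tells. Its arguments: {"type":"object","properties":{"increments":{"type":"array","items":{"type":"array"}},"force":{"type":"number"}},"required":["increments"]}

```bash
mkdir -p pics; cat > h.py <<'E'
import numpy as np, cv2
from plant import env
def snap(n,f):
    s=env.read_state(); c=env.read_camera(n); cv2.imwrite(f'pics/{f}.png',c['color']); return s,c
def ray(c,u,v,s=None):
    if 'R' in c:
        R=np.array(c['R']);t=np.array(c['t']); d=np.array([(u-c['cx'])/c['fx'],(v-c['cy'])/c['fy'],1]); return -R.T@t,R.T@d
    a=(u-c['cx'])/c['fx'];b=(v-c['cy'])/c['fy'];r=np.hypot(a,b)+1e-12
    d=np.array([np.sin(r)*a/r,np.sin(r)*b/r,np.cos(r)])
    T=np.array(c['tool_from_camera']);R=np.array(s['tcp_rot'])
    return np.array(s['tool_pos'])+R@T[:3,3],R@T[:3,:3]@d
def at(c,u,v,z,s=None):
    o,d=ray(c,u,v,s); return (o+d*(z-o[2])/d[2]).round(4)
E
python3 - <<'E'
from h import *
import pickle
for n in ('scene','side','wrist'):
    s,c=snap(n,n+'0'); pickle.dump((s,c),open(n+'0.pkl','wb'))
    if 'R' in c: print(n,-np.array(c['R']).T@np.array(c['t']))
    else: print(c['tool_from_camera'],c['fx'],c['cx'],c['cy'])
print(s)
E
```

```text
scene [1.17956366 0.50884379 1.03828939]
side [0.25702969 0.63545075 0.4323877 ]
[[ 5.40849474e-04 -9.64412423e-01 -2.64401941e-01  6.65796121e-02]
 [ 9.99999261e-01  8.09467737e-04 -9.06996618e-04 -3.50589811e-04]
 [ 1.08874365e-03 -2.64401255e-01  9.64412148e-01  3.04801544e-02]
 [ 0.00000000e+00  0.00000000e+00  0.00000000e+00  1.00000000e+00]] 309.70691628693146 326.11559404715035 195.95756072735205
{'time_s': 0.1, 'joint_pos': array([-7.68696897e+00,  1.87290977e+01, -1.10851795e+01,  6.02776131e+01,
       -1.10268404e-03,  8.23123867e+01]), 'qd': array([ 0.04402817, -0.14917976,  0.11102496, -0.013844  ,  0.04575421,
        0.02798313]), 'effort': array([-1.63831678e-04, -4.44239044e+01,  2.63037515e+01,  7.96647771e-03,
       -2.12530945e-04,  1.93304103e-06]), 'tool_pos': array([5.49741565e-01, 6.42006055e-05, 4.03976137e-01]), 'tcp_rot': array([[-1.11063422e-05,  9.99998733e-01, -1.59195091e-03],
       [ 9.99999981e-01,  1.14175057e-05,  1.95451554e-04],
       [ 1.95469483e-04, -1.59194871e-03, -9.99998714e-01]]), 'ft_force': array([-0.72348404, -0.46143203,  0.60744627]), 'moment': array([ 0.0277268 ,  0.01224711, -0.0167038 ]), 'grasp_force': 0.0, 'opening': 0.08528845013935826}
```

View pics/scene0.png

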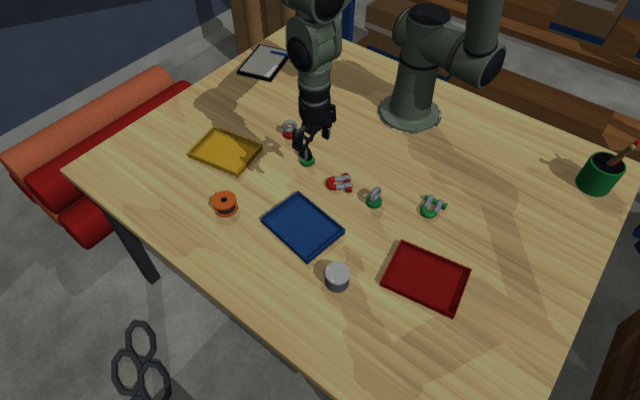

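View pics/wrist0.png

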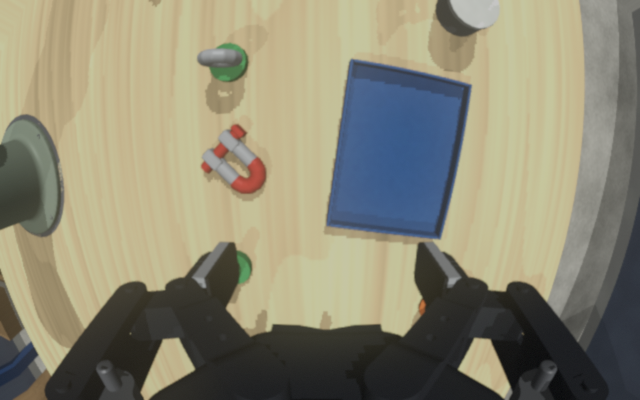

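The scene view shows the red-collar eye nut at (289,129), a black eye nut at (306,158) under the gripper, the failed shackle at (340,183), the grey good eye nut at (374,197) and the good shackle at (432,205). The yellow tray is at (226,151), blue at (303,226) and red at (426,277). The wrist view shows the failed shackle at (235,160), its crown towards (250,178), and the blue tray's corners.

```bash
python3 - <<'E'
import cv2
a=cv2.imread('pics/scene0.png')
b=cv2.resize(a[95:320,180:480],None,fx=2.6,fy=2.6,interpolation=cv2.INTER_CUBIC)
cv2.imwrite('pics/sc_a.png',b)
E
```

```text
(no output)
```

View pics/sc_a.png

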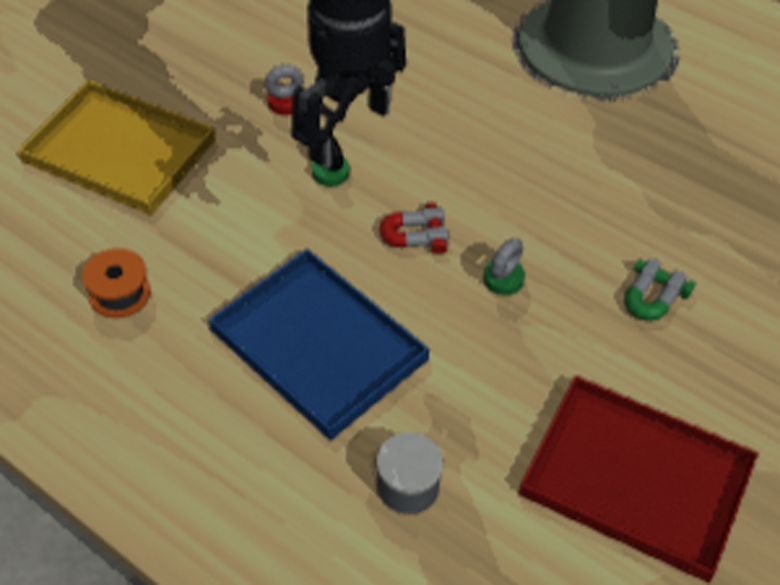

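```bash
python3 - <<'E'
from h import *
import pickle
s,c=pickle.load(open('scene0.pkl','rb')); sw,w=pickle.load(open('wrist0.pkl','rb'))
P=lambda u,v,z: at(c,180+u/2.6-.3,95+v/2.6-.3,z)[:2]
for n,q in dict(yel=[(93,83),(214,133),(152,210),(22,155)],blue=[(307,253),(428,350),(331,436),(210,322)],red=[(576,379),(755,455),(712,575),(520,490)]).items():
    k=np.array([P(u,v,.022) for u,v in q]); print(n,k.tolist(),k.mean(0),cv2.minAreaRect(k.astype(np.float32)*1000))
print('gs crown,pin,pin',P(648,312,.01),P(640,266,.01),P(689,290,.01))
print('fe',P(283,102,.008),P(285,82,.04),'be',P(331,170,.01),'ge',P(505,275,.012))
print('ge ring ends',P(497,266,.04),P(516,246,.04))
print('reel',P(115,272,.04),'tin',P(410,462,.054))
W=lambda u,v,z: at(w,u,v,z,sw)[:2]
k=np.array([W(u,v,.022) for u,v in [(350,61),(470,84),(441,238),(327,225)]]);print('blueW',k.mean(0),cv2.minAreaRect(k.astype(np.float32)*1000))
print('fs pins',W(239,130,.01),W(207,167,.01),'crown',W(263,186,.01))
print('ge',W(229,62,.012),'ring',W(202,58,.04),W(240,60,.04))
E
```

```text
yel [[0.504, -0.4728], [0.4741, -0.2809], [0.6179, -0.2498], [0.6527, -0.4448]] [ 0.562175 -0.362075] ((560.9500122070312, -361.2999572753906), (151.306396484375, 199.5209197998047), 10.118566513061523)
blue [[0.554, -0.0593], [0.5781, 0.1329], [0.7275, 0.1176], [0.6977, -0.0803]] [0.639325 0.027725] ((638.7978515625, 29.435287475585938), (200.1291961669922, 150.04217529296875), 81.68577575683594)
red [[0.5107, 0.2795], [0.4774, 0.4709], [0.6214, 0.4964], [0.6588, 0.3047]] [0.567075 0.387875] ((568.062255859375, 388.01678466796875), (150.22763061523438, 195.27354431152344), 9.869592666625977)
gs crown,pin,pin [0.3745 0.2936] [0.3209 0.2532] [0.3175 0.3151]
fe [ 0.3644 -0.2594] [ 0.3591 -0.2584] be [ 0.4236 -0.1291] ge [0.4312 0.1373]
ge ring ends [0.4463 0.133 ] [0.408  0.1337]
reel [ 0.7213 -0.2027] tin [0.7164 0.2095]
blueW [0.635525 0.02115 ] ((635.0587768554688, 21.05725860595703), (196.8683624267578, 148.59071350097656), 82.99771881103516)
fs pins [0.444  0.0489] [0.3992 0.0045] crown [ 0.4711 -0.0204]
ge [0.4332 0.1322] ring [0.4096 0.1351] [0.4549 0.1283]
```

>>> {"op": "carry_out", "data": {"increments": [[[-0.02,0,-0.02],0.1,1],[[-0.04,0.002,-0.04],0.2,1],[[-0.06,0.004,-0.06],0.32,1],[[-0.08,0.006,-0.08],0.44,1],[[-0.1,0.008,-0.095],0.56,1],[[-0.109,0.009,-0.105],0.68,1],[[-0.109,0.009,-0.105],0.78,1],[[-0.109,0.009,-0.105],0.812,1],[[-0.109,0.009,-0.105],0.812,1],[[-0.109,0.009,-0.105],0.812,1]], "force": 60}}

```text
time_s: 0.98
tool_pos: [0.441, 0.009, 0.2997]
tcp_rot: [[-0.725, 0.689, -0.0], [0.689, 0.725, 0.0], [0.0, -0.0, -1.0]]
ft_force: [-1.5, 0.3, 0.2]
opening: 0.0853
grasp_force: 0.0
```

```bash
python3 - <<'E'
from h import *
import pickle
s,c=snap('wrist','w1'); pickle.dump((s,c),open('w1.pkl','wb')); print(s['tool_pos'],s['joint_pos'])
E
```

```text
[0.44103744 0.00901583 0.29966784] [-8.43337179e+00  1.36096622e+01 -3.53541418e+01  4.10380128e+01
  2.36896581e-04  3.50999230e+01]
```

View pics/w1.png

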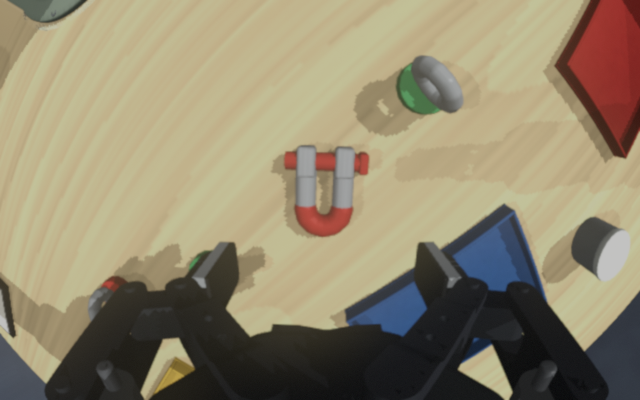

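```bash
python3 - <<'E'
from h import *
import pickle
s,c=pickle.load(open('w1.pkl','rb'))
W=lambda u,v,z: at(c,u,v,z,s)[:2]
a,b,k=W(286,160,.01),W(368,163,.01),W(325,236,.01); m=(a+b)/2; d=(b-a);print(a,b,k,np.degrees(np.arctan2(*d[::-1])),np.hypot(*d))
l=[W(u,195,.01) for u in (296,354)];print(l,(l[0]+l[1])/2)
x=k-m; print(np.hypot(*x),k-.042*x/np.hypot(*x))
print('ge collar', W(415,90,.016), 'ring', W(419,62,.045),W(456,108,.045),W(437,84,.04))
E
```

```text
[0.397 0.003] [0.4469 0.0518] [ 0.47   -0.0207] 44.3614716491187 0.06979577351100853
[array([ 0.4248, -0.0125]), array([0.4595, 0.0241])] [0.44215 0.0058 ]
0.06798832620384174 [0.44031696 0.00901392]
ge collar [0.427  0.1227] ring [0.4096 0.1319] [0.4541 0.1314] [0.4315 0.1332]
```

>>> {"op": "carry_out", "data": {"increments": [[[0,0,-0.03],0,1],[[0,0,-0.06],-0.005,1],[[0,0,-0.09],-0.01,1],[[0,0,-0.115],-0.01,1],[[0,0,-0.126],-0.01,1],[[0,0,-0.126],-0.01,1],[[0,0,-0.126],-0.01,0],[[0,0,-0.126],-0.01,0],[[0,0,-0.126],-0.01,0],[[0,0,-0.126],-0.01,0]], "force": 60}}

```text
time_s: 1.87
tool_pos: [0.4415, 0.0087, 0.1753]
tcp_rot: [[-0.719, 0.695, 0.002], [0.695, 0.719, -0.001], [-0.002, 0.0, -1.0]]
ft_force: [-3.0, -2.0, 8.3]
opening: 0.048
grasp_force: 60.9
```

>>> {"op": "carry_out", "data": {"increments": [[[0,0,0],0,0],[[0,0,0],0,0],[[0,0,0],0,0],[[0,0,0],0,0],[[0,0,0.01],0,0],[[0,0,0.03],0,0],[[0,0,0.06],0,0],[[0,0,0.09],0,0],[[0,0,0.11],0,0],[[0,0,0.11],0,0]]}}

```text
time_s: 2.7
tool_pos: [0.4428, 0.0089, 0.2882]
tcp_rot: [[-0.719, 0.695, 0.008], [0.695, 0.719, -0.001], [-0.007, 0.005, -1.0]]
ft_force: [1.3, 0.7, -4.1]
opening: 0.0475
grasp_force: 64.5
```

>>> {"op": "carry_out", "data": {"increments": [[[0.009,0.023,0],-0.04,0],[[0.024,0.06,0],-0.11,0],[[0.039,0.096,0],-0.18,0],[[0.054,0.133,0],-0.25,0],[[0.069,0.169,0],-0.32,0],[[0.083,0.206,0],-0.39,0],[[0.098,0.242,0],-0.46,0],[[0.113,0.279,0],-0.53,0],[[0.126,0.312,0],-0.59,0],[[0.1345,0.332,0],-0.63,0]]}}

```text
time_s: 3.53
tool_pos: [0.5757, 0.3445, 0.2823]
tcp_rot: [[-0.171, 0.985, -0.0], [0.985, 0.171, 0.001], [0.001, -0.0, -1.0]]
ft_force: [1.4, -0.4, -3.9]
opening: 0.0474
grasp_force: 64.4
```

```bash
python3 - <<'E'
from h import *
import pickle
s,c=snap('wrist','w2'); pickle.dump((s,c),open('w2.pkl','wb')); print(s['tool_pos'],s['joint_pos'])
E
```

```text
[0.57568787 0.34445447 0.28226066] [ 2.45810204e+01  3.66875247e+01 -4.14575794e-01  5.28800898e+01
  7.19596796e-02  1.04735352e+02]
```

View pics/w2.png

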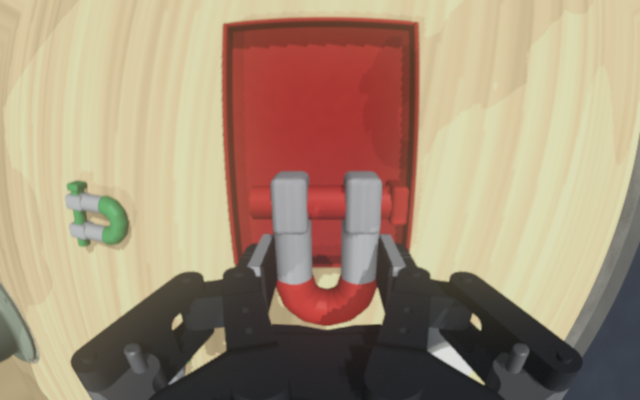

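The failed shackle is held flat over the red tray, whose corners are at (224,22), (418,22), (410,265) and (236,265). The good shackle is at left, with pin ends at (77,183) and (82,244) and its crown at (127,221).

```bash
python3 - <<'E'
from h import *
import pickle
s,c=pickle.load(open('w2.pkl','rb'))
W=lambda u,v,z: at(c,u,v,z,s)[:2]
k=np.array([W(u,v,.022) for u,v in [(224,22),(418,22),(410,265),(236,265)]]);print(k.tolist(),cv2.minAreaRect(k.astype(np.float32)*1000))
a,b,k=W(77,183,.01),W(82,245,.01),W(127,221,.01); m=(a+b)/2; x=k-m;print(a,b,k,np.degrees(np.arctan2(*x[::-1])),k-.042*x/np.hypot(*x),m+.026*x/np.hypot(*x))
E
```

```text
[[0.4739, 0.4706], [0.6196, 0.4949], [0.6557, 0.3003], [0.5085, 0.2743]] ((564.8046875, 385.4236145019531), (149.4785614013672, 199.32595825195312), 9.996317863464355)
[0.3193 0.3146] [0.3182 0.2432] [0.3887 0.287 ] 6.605260896232106 [0.34697879 0.28216881] [0.34457742 0.28189074]
```

>>> {"op": "carry_out", "data": {"increments": [[[-0.001,0,-0.02],0,0],[[-0.002,0,-0.045],0,0],[[-0.002,0,-0.07],0,0],[[-0.002,0,-0.09],0,0],[[-0.002,0,-0.098],0,0],[[-0.002,0,-0.101],0,0],[[-0.002,0,-0.103],0,0],[[-0.002,0,-0.104],0,0],[[-0.002,0,-0.104],0,0],[[-0.002,0,-0.104],0,0]]}}

```text
time_s: 4.42
tool_pos: [0.5741, 0.3412, 0.181]
tcp_rot: [[-0.171, 0.985, 0.002], [0.985, 0.171, 0.001], [0.001, 0.002, -1.0]]
ft_force: [-0.7, 0.3, -4.5]
opening: 0.0476
grasp_force: 64.3
```

>>> {"op": "carry_out", "data": {"increments": [[[0,0,0],0,0.8],[[0,0,0],0,0.8],[[0,0,0],0,0.8],[[0,0,0],0,0.8],[[0,0,0.01],0,0.8],[[0,0,0.03],0,0.8],[[0,0,0.06],0,0.8],[[0,0,0.09],0,1],[[0,0,0.12],0,1],[[0,0,0.12],0,1]]}}

```text
time_s: 5.25
tool_pos: [0.5756, 0.342, 0.3078]
tcp_rot: [[-0.171, 0.985, 0.011], [0.985, 0.171, 0.005], [0.003, 0.011, -1.0]]
ft_force: [1.5, 0.8, -0.6]
opening: 0.0851
grasp_force: 0.0
```

>>> {"op": "carry_out", "data": {"increments": [[[-0.008,-0.022,0],0.03,1],[[-0.02,-0.06,0],0.06,1],[[-0.033,-0.097,0],0.1,1],[[-0.046,-0.134,0],0.14,1],[[-0.059,-0.171,0],0.18,1],[[-0.072,-0.208,0],0.22,1],[[-0.084,-0.245,0],0.26,1],[[-0.096,-0.282,0],0.3,1],[[-0.109,-0.319,0],0.34,1],[[-0.122,-0.356,0],0.38,1]]}}

```text
time_s: 6.08
tool_pos: [0.4507, -0.0164, 0.3004]
tcp_rot: [[-0.527, 0.85, 0.001], [0.85, 0.527, -0.0], [-0.001, 0.001, -1.0]]
ft_force: [0.6, -1.1, 0.7]
opening: 0.0856
grasp_force: 0.0
```

>>> {"op": "carry_out", "data": {"increments": [[[-0.013,-0.037,0],0.03,1],[[-0.026,-0.074,0],0.06,1],[[-0.038,-0.111,0],0.1,1],[[-0.05,-0.148,0],0.13,1],[[-0.063,-0.185,0],0.16,1],[[-0.073,-0.215,0],0.18,1],[[-0.08,-0.235,0],0.2,1],[[-0.085,-0.244,0],0.2,1],[[-0.085,-0.244,0],0.2,1],[[-0.085,-0.244,0],0.2,1]]}}

```text
time_s: 6.92
tool_pos: [0.3663, -0.2585, 0.2998]
tcp_rot: [[-0.682, 0.731, 0.0], [0.731, 0.682, 0.001], [0.001, 0.001, -1.0]]
ft_force: [-0.1, 0.3, -0.6]
opening: 0.0854
grasp_force: 0.0
```

```bash
python3 - <<'E'
from h import *
import pickle
s,c=snap('wrist','w3'); pickle.dump((s,c),open('w3.pkl','wb')); print(s['tool_pos'],s['joint_pos'])
E
```

```text
[ 0.36633601 -0.25853382  0.29976164] [-4.46705560e+01  1.43164531e+01 -3.43516984e+01  4.13632683e+01
  3.77690078e-02  2.30211368e+00]
```

View pics/w3.png

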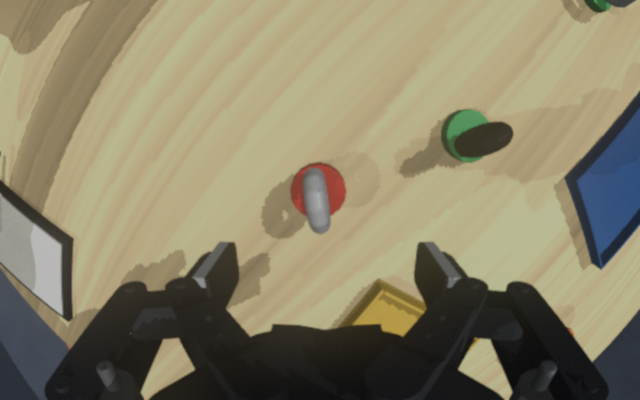

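The failed eye nut's red collar is centred near (319,190), with its ring from (314,170) to (319,232), nearly along image-vertical. The black eye nut's collar is near (467,135), with its ring from about (456,143) to (512,132).

```bash
python3 - <<'E'
from h import *
import pickle
s,c=pickle.load(open('w3.pkl','rb'))
W=lambda u,v,z: at(c,u,v,z,s)[:2]
a,b=W(314,170,.04),W(319,232,.04);d=a-b
print('fe',W(319,190,.014),a,b,(a+b)/2,np.degrees(np.arctan2(*d[::-1])),np.hypot(*d))
a,b=W(456,143,.04),W(512,132,.045);d=b-a
print('be',W(467,135,.014),a,b,(a+b)/2,np.degrees(np.arctan2(*d[::-1])),np.hypot(*d))
E
```

```text
fe [ 0.3599 -0.2611] [ 0.3425 -0.2471] [ 0.3792 -0.2813] [ 0.36085 -0.2642 ] 137.01946584259358 0.05016502765871855
be [ 0.4205 -0.1355] [ 0.4081 -0.1545] [ 0.4361 -0.1113] [ 0.4221 -0.1329] 57.050784883409584 0.051480481738227724
```

>>> {"op": "carry_out", "data": {"increments": [[[-0.0065,-0.0035,-0.02],0.05,1],[[-0.0065,-0.0035,-0.045],0.05,1],[[-0.0065,-0.0035,-0.07],0.05,1],[[-0.0065,-0.0035,-0.09],0.05,1],[[-0.0065,-0.0035,-0.1],0.05,1],[[-0.0065,-0.0035,-0.1],0.05,1],[[-0.0065,-0.0035,-0.1],0.05,0],[[-0.0065,-0.0035,-0.1],0.05,0],[[-0.0065,-0.0035,-0.1],0.05,0],[[-0.0065,-0.0035,-0.1],0.05,0]], "force": 50}}

```text
time_s: 7.8
tool_pos: [0.3606, -0.2626, 0.2006]
tcp_rot: [[-0.719, 0.695, 0.001], [0.695, 0.719, -0.001], [-0.002, -0.0, -1.0]]
ft_force: [-0.2, -0.3, -0.1]
opening: 0.0389
grasp_force: 0.0
```

>>> {"op": "carry_out", "data": {"increments": [[[0,0,0],0,0],[[0,0,0],0,0],[[0,0,0],0,0],[[0,0,0],0,0],[[0,0,0.01],0,0],[[0,0,0.03],0,0],[[0,0,0.06],0,0],[[0,0,0.09],0,0],[[0,0,0.12],0,0],[[0,0,0.12],0,0]]}}

```text
time_s: 8.63
tool_pos: [0.3612, -0.2638, 0.3244]
tcp_rot: [[-0.719, 0.695, 0.005], [0.695, 0.719, -0.006], [-0.008, -0.0, -1.0]]
ft_force: [1.5, -1.1, -3.3]
opening: 0.0149
grasp_force: 49.1
```

>>> {"op": "carry_out", "data": {"increments": [[[0.0055,0.0195,0],-0.018,0],[[0.016,0.056,0],-0.05,0],[[0.026,0.0925,0],-0.084,0],[[0.0365,0.129,0],-0.117,0],[[0.047,0.1655,0],-0.15,0],[[0.057,0.202,0],-0.183,0],[[0.0675,0.2385,0],-0.216,0],[[0.078,0.2755,0],-0.25,0],[[0.088,0.3115,0],-0.282,0],[[0.0985,0.348,0],-0.315,0]]}}

```text
time_s: 9.47
tool_pos: [0.458, 0.0873, 0.3186]
tcp_rot: [[-0.466, 0.885, -0.002], [0.885, 0.466, -0.0], [0.001, -0.002, -1.0]]
ft_force: [1.1, 0.2, -2.5]
opening: 0.015
grasp_force: 49.3
```

>>> {"op": "carry_out", "data": {"increments": [[[0.0105,0.0365,0],-0.033,0],[[0.021,0.073,0],-0.066,0],[[0.031,0.11,0],-0.1,0],[[0.0415,0.146,0],-0.132,0],[[0.052,0.183,0],-0.165,0],[[0.062,0.219,0],-0.198,0],[[0.0725,0.256,0],-0.232,0],[[0.083,0.292,0],-0.265,0],[[0.0925,0.327,0],-0.296,0],[[0.0985,0.3475,0],-0.315,0]]}}

```text
time_s: 10.3
tool_pos: [0.5568, 0.4363, 0.3173]
tcp_rot: [[-0.172, 0.985, -0.002], [0.985, 0.172, 0.0], [0.001, -0.001, -1.0]]
ft_force: [0.5, -0.5, -3.5]
opening: 0.0147
grasp_force: 49.4
```

```bash
python3 - <<'E'
from h import *
import pickle
s,c=snap('scene','s4'); 
a=c['color'][95:320,180:480]; w=env.read_camera('wrist')['color']
cv2.imwrite('pics/m4.png',np.vstack([cv2.resize(a,(400,300)),cv2.resize(w,(400,250))])); print(s['tool_pos'],s['joint_pos'])
E
```

```text
[0.55679985 0.43627221 0.31733909] [3.20950975e+01 3.89903739e+01 9.27222567e+00 6.03457852e+01
 6.74608908e-02 1.12190224e+02]
```

View pics/m4.png

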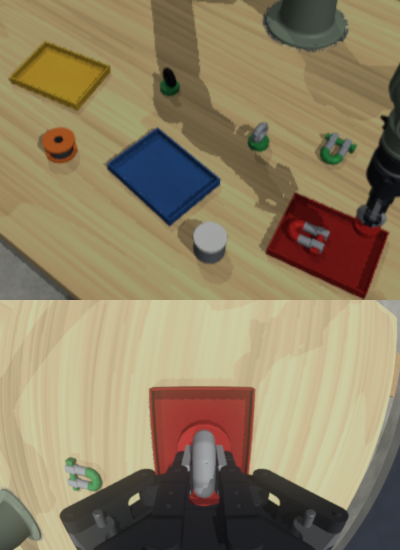

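The shackle lies flat in the red tray, and the failed eye nut is held upright above the tray's free half.

>>> {"op": "carry_out", "data": {"increments": [[[0,0,-0.02],0,0],[[0,0,-0.05],0,0],[[0,0,-0.08],0,0],[[0,0,-0.1],0,0],[[0,0,-0.108],0,0],[[0,0,-0.112],0,0],[[0,0,-0.114],0,0],[[0,0,-0.115],0,0],[[0,0,-0.115],0,0],[[0,0,-0.115],0,0]]}}

```text
time_s: 11.23
tool_pos: [0.5577, 0.4333, 0.2063]
tcp_rot: [[-0.171, 0.985, 0.002], [0.985, 0.171, 0.001], [0.001, 0.002, -1.0]]
ft_force: [0.3, 0.2, -2.6]
opening: 0.0149
grasp_force: 49.6
```

>>> {"op": "carry_out", "data": {"increments": [[[0,0,0],0,0.6],[[0,0,0],0,0.6],[[0,0,0],0,0.6],[[0,0,0],0,0.6],[[0,0,0.01],0,0.6],[[0,0,0.03],0,0.6],[[0,0,0.06],0,0.7],[[0,0,0.09],0,1],[[0,0,0.12],0,1],[[0,0,0.12],0,1]]}}

```text
time_s: 12.07
tool_pos: [0.5587, 0.4342, 0.3333]
tcp_rot: [[-0.171, 0.985, 0.01], [0.985, 0.171, 0.006], [0.004, 0.011, -1.0]]
ft_force: [1.6, 0.8, 1.4]
opening: 0.0854
grasp_force: 0.0
```

>>> {"op": "carry_out", "data": {"increments": [[[-0.015,-0.01,0],0.06,1],[[-0.04,-0.03,0],0.18,1],[[-0.07,-0.05,0],0.3,1],[[-0.1,-0.07,0],0.42,1],[[-0.13,-0.09,0],0.54,1],[[-0.16,-0.11,0],0.66,1],[[-0.18,-0.13,0],0.78,1],[[-0.2,-0.143,-0.01],0.9,1],[[-0.21,-0.15,-0.02],1.02,1],[[-0.2115,-0.151,-0.025],1.14,1]]}}

```text
time_s: 12.9
tool_pos: [0.3429, 0.2805, 0.2996]
tcp_rot: [[-0.968, 0.25, -0.002], [0.25, 0.968, -0.001], [0.001, -0.001, -1.0]]
ft_force: [-1.4, 0.4, -0.2]
opening: 0.0853
grasp_force: 0.0
```

>>> {"op": "carry_out", "data": {"increments": [[[0,0,0],0.1,1],[[0,0,0],0.2,1],[[0,0,0],0.3,1],[[0,0,0],0.38,1],[[0,0,0],0.4,1],[[0,0,0],0.4,1],[[0,0,0],0.4,1],[[0,0,0],0.4,1],[[0,0,0],0.4,1],[[0,0,0],0.4,1]]}}

```text
time_s: 13.73
tool_pos: [0.3455, 0.282, 0.2997]
tcp_rot: [[-0.99, -0.14, 0.0], [-0.14, 0.99, -0.0], [0.0, -0.0, -1.0]]
ft_force: [1.0, -0.5, 0.7]
opening: 0.0854
grasp_force: 0.0
```

```bash
python3 - <<'E'
from h import *
import pickle
s,c=snap('wrist','w5'); pickle.dump((s,c),open('w5.pkl','wb')); print(s['tool_pos'],s['joint_pos'])
a=env.read_camera('scene')['color'][95:320,180:480]
cv2.imwrite('pics/m5.png',np.vstack([cv2.resize(a,(320,240)),c['color'][:,160:480][:300]]))
E
```

```text
[0.34551937 0.28200292 0.29970726] [ 2.97221492e+01  1.40783537e+01 -3.46949395e+01  4.12274361e+01
 -1.75540973e-03  2.16611175e+01]
```

View pics/m5.png

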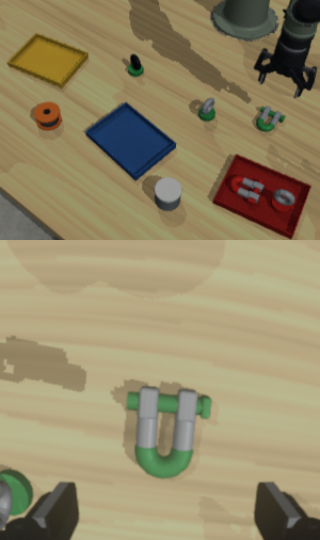

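Both red pieces are in the red tray. The good shackle, in full wrist pixels, has pin ends (288,161) and (371,167) and its crown end at (324,237).

```bash
python3 - <<'E'
from h import *
import pickle
s,c=pickle.load(open('w5.pkl','rb'))
W=lambda u,v,z: at(c,u,v,z,s)[:2]
a,b,k=W(288,161,.01),W(371,167,.01),W(324,237,.01); m=(a+b)/2; x=k-m;print(np.degrees(np.arctan2(*(b-a)[::-1])),np.degrees(np.arctan2(*x[::-1])),k-.042*x/np.hypot(*x),m+.026*x/np.hypot(*x))
a=cv2.imread('pics/m5.png') 
im=env.read_camera('scene')['color'][225:325,360:500]
cv2.imwrite('pics/red.png',cv2.resize(im,(560,400),interpolation=cv2.INTER_CUBIC))
E
```

```text
93.95907274827927 3.93636176425946 [0.34559908 0.28301677] [0.34658866 0.28308486]
```

View pics/red.png

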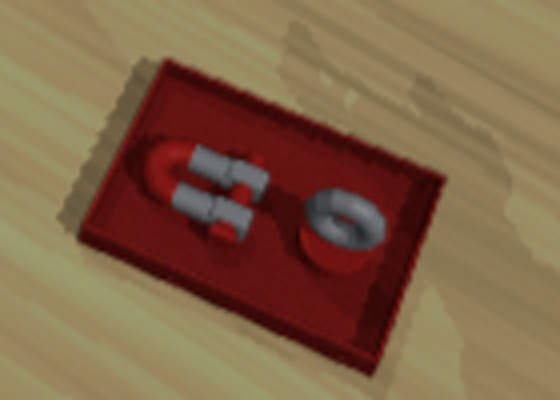

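Both red pieces are properly placed: the shackle is flat and the eye nut stands on its collar. Next is the good shackle.

>>> {"op": "carry_out", "data": {"increments": [[[0,0.001,-0.03],-0.03,1],[[0,0.001,-0.06],-0.07,1],[[0,0.001,-0.09],-0.07,1],[[0,0.001,-0.115],-0.07,1],[[0,0.001,-0.126],-0.07,1],[[0,0.001,-0.126],-0.07,1],[[0,0.001,-0.126],-0.07,0],[[0,0.001,-0.126],-0.07,0],[[0,0.001,-0.126],-0.07,0],[[0,0.001,-0.126],-0.07,0]], "force": 60}}

```text
time_s: 14.72
tool_pos: [0.3462, 0.2831, 0.1753]
tcp_rot: [[-0.997, -0.071, 0.003], [-0.071, 0.997, -0.0], [-0.003, -0.0, -1.0]]
ft_force: [-0.5, -1.9, 6.4]
opening: 0.0476
grasp_force: 60.5
```

>>> {"op": "carry_out", "data": {"increments": [[[0,0,0],0,0],[[0,0,0],0,0],[[0,0,0],0,0],[[0,0,0],0,0],[[0,0,0.01],0,0],[[0,0,0.03],0,0],[[0,0,0.06],0,0],[[0,0,0.09],0,0],[[0,0,0.12],0,0],[[0,0,0.12],0,0]]}}

```text
time_s: 15.55
tool_pos: [0.3472, 0.2842, 0.2993]
tcp_rot: [[-0.997, -0.071, 0.008], [-0.071, 0.997, 0.005], [-0.009, 0.004, -1.0]]
ft_force: [1.9, 0.8, -3.9]
opening: 0.0477
grasp_force: 64.0
```

>>> {"op": "carry_out", "data": {"increments": [[[0.0145,-0.013,0],-0.01,0],[[0.0435,-0.0385,0],-0.03,0],[[0.073,-0.0645,0],-0.05,0],[[0.102,-0.09,0],-0.07,0],[[0.131,-0.116,0],-0.09,0],[[0.16,-0.142,0],-0.11,0],[[0.1895,-0.1675,0],-0.13,0],[[0.2185,-0.1935,0],-0.16,0],[[0.248,-0.2195,0],-0.18,0],[[0.271,-0.24,0],-0.2,0]]}}

```text
time_s: 16.38
tool_pos: [0.6181, 0.0407, 0.2928]
tcp_rot: [[-0.991, 0.131, 0.0], [0.131, 0.991, -0.001], [-0.0, -0.0, -1.0]]
ft_force: [0.6, 1.0, -3.2]
opening: 0.0477
grasp_force: 63.8
```

>>> {"op": "carry_out", "data": {"increments": [[[0.014,-0.012,0],-0.01,0],[[0.0205,-0.018,-0.005],-0.01,0],[[0.0205,-0.018,-0.03],-0.01,0],[[0.0205,-0.018,-0.06],-0.01,0],[[0.0205,-0.018,-0.09],-0.01,0],[[0.0205,-0.018,-0.105],-0.01,0],[[0.0205,-0.018,-0.11],-0.01,0],[[0.0205,-0.018,-0.113],-0.01,0],[[0.0205,-0.018,-0.114],-0.01,0],[[0.0205,-0.018,-0.114],-0.01,0]]}}

```text
time_s: 17.22
tool_pos: [0.6368, 0.0256, 0.18]
tcp_rot: [[-0.991, 0.137, 0.0], [0.137, 0.991, 0.0], [-0.0, 0.0, -1.0]]
ft_force: [0.2, -0.5, -3.2]
opening: 0.0478
grasp_force: 64.1
```

>>> {"op": "carry_out", "data": {"increments": [[[0,0,0],0,0],[[0,0,0],0,0.8],[[0,0,0],0,0.8],[[0,0,0],0,0.8],[[0,0,0],0,0.8],[[0,0,0.02],0,0.8],[[0,0,0.05],0,0.9],[[0,0,0.08],0,1],[[0,0,0.12],0,1],[[0,0,0.12],0,1]]}}

```text
time_s: 18.05
tool_pos: [0.6399, 0.0248, 0.3082]
tcp_rot: [[-0.99, 0.138, 0.013], [0.138, 0.99, -0.001], [-0.013, 0.001, -1.0]]
ft_force: [1.4, 0.2, 1.6]
opening: 0.0854
grasp_force: 0.0
```

>>> {"op": "carry_out", "data": {"increments": [[[-0.02,0.01,0],0.02,1],[[-0.05,0.026,0],0.05,1],[[-0.083,0.044,0],0.05,1],[[-0.116,0.061,0],0.05,1],[[-0.149,0.078,0],0.05,1],[[-0.178,0.094,0],0.05,1],[[-0.198,0.104,0],0.05,1],[[-0.2055,0.108,0],0.05,1],[[-0.2055,0.108,0],0.05,1],[[-0.2055,0.108,0],0.05,1]]}}

```text
time_s: 18.88
tool_pos: [0.4325, 0.133, 0.3003]
tcp_rot: [[-0.996, 0.088, 0.002], [0.088, 0.996, -0.0], [-0.002, 0.0, -1.0]]
ft_force: [0.1, 0.4, -0.1]
opening: 0.0855
grasp_force: 0.0
```

```bash
python3 - <<'E'
from h import *
import pickle
s,c=snap('wrist','w6'); pickle.dump((s,c),open('w6.pkl','wb')); print(s['tool_pos'],s['tcp_rot'][:2,1])
a=env.read_camera('scene')['color'][95:320,180:480]
cv2.imwrite('pics/m6.png',np.vstack([c['color'],cv2.resize(a,(267,200))[:, :].copy() if 0 else np.hstack([cv2.resize(a[60:180,60:270],(350,200)),np.zeros((200,290,3),np.uint8)])]))
E
```

```text
[0.43249153 0.1330492  0.30029757] [0.08831029 0.996093  ]
```

View pics/m6.png

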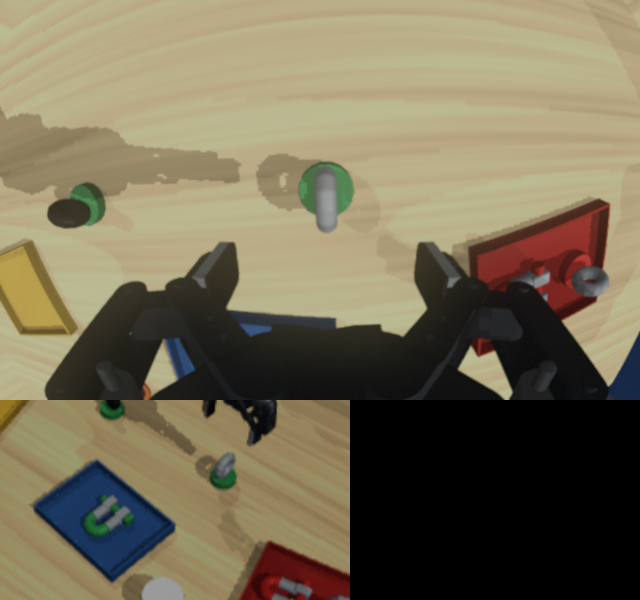

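The good shackle lies flat in the blue tray. The good eye nut is centred between the pads, with its collar at (327,190) and its ring running from (325,168) to (327,232).

>>> {"op": "carry_out", "data": {"increments": [[[-0.001,0,-0.02],0.01,1],[[-0.001,0,-0.045],0.01,1],[[-0.001,0,-0.07],0.01,1],[[-0.001,0,-0.09],0.01,1],[[-0.001,0,-0.1],0.01,1],[[-0.001,0,-0.1],0.01,1],[[-0.001,0,-0.1],0.01,0],[[-0.001,0,-0.1],0.01,0],[[-0.001,0,-0.1],0.01,0],[[-0.001,0,-0.1],0.01,0]], "force": 50}}

```text
time_s: 19.82
tool_pos: [0.4313, 0.133, 0.2005]
tcp_rot: [[-0.997, 0.079, 0.002], [0.079, 0.997, 0.0], [-0.002, 0.0, -1.0]]
ft_force: [0.1, -0.0, -0.2]
opening: 0.0389
grasp_force: 0.0
```

>>> {"op": "carry_out", "data": {"increments": [[[0,0,0],0,0],[[0,0,0],0,0],[[0,0,0],0,0],[[0,0,0],0,0],[[0,0,0.01],0,0],[[0,0,0.03],0,0],[[0,0,0.06],0,0],[[0,0,0.09],0,0],[[0,0,0.12],0,0],[[0,0,0.12],0,0]]}}

```text
time_s: 20.65
tool_pos: [0.4323, 0.1334, 0.3245]
tcp_rot: [[-0.997, 0.078, 0.008], [0.078, 0.997, 0.001], [-0.008, 0.002, -1.0]]
ft_force: [1.4, 0.2, -1.4]
opening: 0.0149
grasp_force: 48.9
```

>>> {"op": "carry_out", "data": {"increments": [[[0.004,-0.015,0],-0.035,0],[[0.011,-0.043,0],-0.105,0],[[0.019,-0.073,0],-0.175,0],[[0.0265,-0.103,0],-0.245,0],[[0.034,-0.133,0],-0.32,0],[[0.042,-0.163,0],-0.39,0],[[0.05,-0.193,0],-0.465,0],[[0.0575,-0.223,0],-0.54,0],[[0.065,-0.253,0],-0.61,0],[[0.073,-0.283,0],-0.68,0]]}}

```text
time_s: 21.48
tool_pos: [0.5031, -0.1513, 0.3184]
tcp_rot: [[-0.723, 0.691, -0.002], [0.691, 0.723, 0.001], [0.002, -0.0, -1.0]]
ft_force: [-0.4, 0.4, -2.8]
opening: 0.0148
grasp_force: 49.0
```

>>> {"op": "carry_out", "data": {"increments": [[[0.008,-0.032,0],-0.08,0],[[0.016,-0.064,0],-0.16,0],[[0.025,-0.097,0],-0.24,0],[[0.033,-0.13,0],-0.32,0],[[0.042,-0.163,0],-0.4,0],[[0.05,-0.195,0],-0.48,0],[[0.057,-0.223,0],-0.55,0],[[0.063,-0.246,0],-0.6,0],[[0.0665,-0.259,0],-0.63,0],[[0.0665,-0.259,0],-0.63,0]]}}

```text
time_s: 22.32
tool_pos: [0.5698, -0.4118, 0.3174]
tcp_rot: [[-0.177, 0.984, -0.001], [0.984, 0.177, -0.0], [0.0, -0.001, -1.0]]
ft_force: [0.4, -0.6, -2.5]
opening: 0.0148
grasp_force: 49.0
```

```bash
python3 - <<'E'
from h import *
import pickle
s,c=snap('wrist','w7'); pickle.dump((s,c),open('w7.pkl','wb')); print(s['tool_pos'],s['tcp_rot'][:2,1],s['joint_pos'])
E
```

```text
[ 0.56975176 -0.41183526  0.31738338] [0.98412641 0.17746592] [-4.18619366e+01  3.84959069e+01  8.36575927e+00  5.99090918e+01
 -4.37512231e-02  3.79158836e+01]
```

View pics/w7.png

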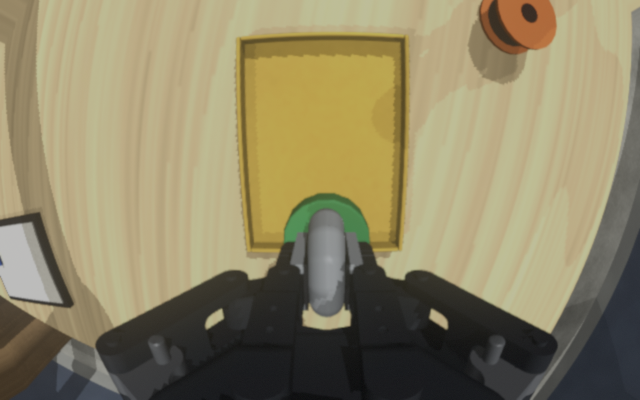

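The good eye nut is held over the yellow tray, whose corners are at (237,37), (410,36), (402,250) and (247,250).

```bash
python3 - <<'E'
from h import *
import pickle
s,c=pickle.load(open('w7.pkl','rb'))
k=np.array([at(c,u,v,.022,s)[:2] for u,v in [(237,37),(410,36),(402,250),(247,250)]]);print(k.tolist(),cv2.minAreaRect(k.astype(np.float32)*1000))
E
```

```text
[[0.4683, -0.2909], [0.6157, -0.2638], [0.6513, -0.4578], [0.5044, -0.4846]] ((559.79541015625, -374.3251953125), (149.87046813964844, 197.2393035888672), 10.398375511169434)
```

>>> {"op": "carry_out", "data": {"increments": [[[-0.002,-0.005,-0.02],0,0],[[-0.002,-0.005,-0.05],0,0],[[-0.002,-0.005,-0.08],0,0],[[-0.002,-0.005,-0.1],0,0],[[-0.002,-0.005,-0.108],0,0],[[-0.002,-0.005,-0.112],0,0],[[-0.002,-0.005,-0.114],0,0],[[-0.002,-0.005,-0.115],0,0],[[-0.002,-0.005,-0.115],0,0],[[-0.002,-0.005,-0.115],0,0]]}}

```text
time_s: 23.2
tool_pos: [0.5686, -0.4143, 0.2063]
tcp_rot: [[-0.181, 0.983, 0.002], [0.983, 0.181, -0.002], [-0.002, 0.002, -1.0]]
ft_force: [-0.5, 0.3, -2.4]
opening: 0.0147
grasp_force: 49.0
```

>>> {"op": "carry_out", "data": {"increments": [[[0,0,0],0,0.6],[[0,0,0],0,0.6],[[0,0,0],0,0.6],[[0,0,0],0,0.6],[[0,0,0.01],0,0.6],[[0,0,0.03],0,0.6],[[0,0,0.06],0,0.7],[[0,0,0.09],0,1],[[0,0,0.12],0,1],[[0,0,0.12],0,1]]}}

```text
time_s: 24.03
tool_pos: [0.5696, -0.4153, 0.3332]
tcp_rot: [[-0.181, 0.983, 0.009], [0.983, 0.181, -0.008], [-0.009, 0.007, -1.0]]
ft_force: [1.0, -0.2, 0.8]
opening: 0.0852
grasp_force: 0.0
```

>>> {"op": "carry_out", "data": {"increments": [[[-0.01,0.02,0],-0.05,1],[[-0.026,0.05,0],-0.14,1],[[-0.043,0.082,0],-0.23,1],[[-0.06,0.114,0],-0.32,1],[[-0.077,0.147,0],-0.41,1],[[-0.094,0.179,-0.005],-0.5,1],[[-0.111,0.211,-0.01],-0.6,1],[[-0.128,0.243,-0.015],-0.68,1],[[-0.142,0.27,-0.02],-0.74,1],[[-0.147,0.28,-0.025],-0.76,1]]}}

```text
time_s: 24.87
tool_pos: [0.4184, -0.1307, 0.2998]
tcp_rot: [[0.547, 0.837, -0.002], [0.837, -0.547, 0.002], [0.001, -0.003, -1.0]]
ft_force: [-0.6, 0.6, 0.7]
opening: 0.0854
grasp_force: 0.0
```

```bash
python3 - <<'E'
from h import *
import pickle
s,c=snap('wrist','w8'); pickle.dump((s,c),open('w8.pkl','wb')); print(s['tool_pos'],s['tcp_rot'][:2,1],s['joint_pos'])
a=env.read_camera('scene')['color'][110:190,170:350]
cv2.imwrite('pics/m8.png',np.vstack([c['color'][:300],cv2.resize(a,(640,284))]))
E
```

```text
[ 0.41836899 -0.13074258  0.29980909] [ 0.83743971 -0.54652395] [-2.70342608e+01  1.33813003e+01 -3.56441356e+01  4.11144378e+01
  4.46404218e-02  9.60947064e+01]
```

View pics/m8.png

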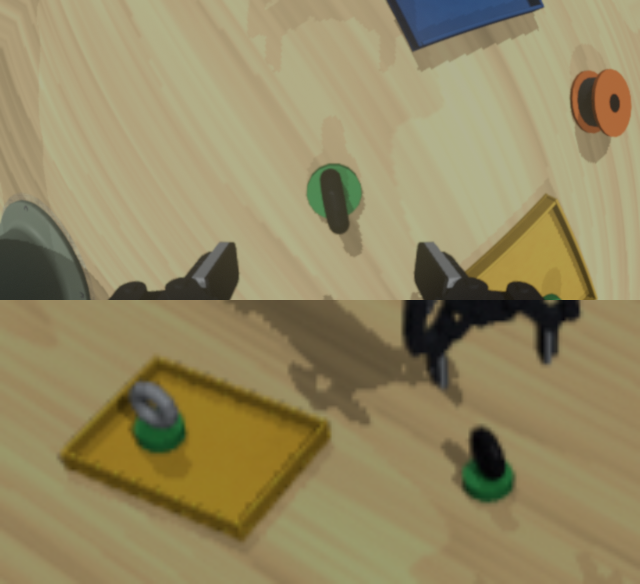

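The good eye nut stands upright in the yellow tray. The black eye nut's collar is at (334,190), with its ring from (328,168) to (340,234).

```bash
python3 - <<'E'
from h import *
import pickle
s,c=pickle.load(open('w8.pkl','rb'))
W=lambda u,v,z: at(c,u,v,z,s)[:2]
a,b=W(328,170,.04),W(340,234,.04);d=a-b
print(W(334,190,.014),a,b,(a+b)/2,np.degrees(np.arctan2(*d[::-1])),np.hypot(*d))
E
```

```text
[ 0.424  -0.1324] [ 0.4318 -0.1111] [ 0.4116 -0.1597] [ 0.4217 -0.1354] 67.43037980334158 0.05263078946776307
```

>>> {"op": "carry_out", "data": {"increments": [[[0.0025,0,-0.02],0.08,1],[[0.0025,0,-0.045],0.17,1],[[0.0025,0,-0.07],0.17,1],[[0.0025,0,-0.09],0.17,1],[[0.0025,0,-0.1],0.17,1],[[0.0025,0,-0.1],0.17,1],[[0.0025,0,-0.1],0.17,0],[[0.0025,0,-0.1],0.17,0],[[0.0025,0,-0.1],0.17,0],[[0.0025,0,-0.1],0.17,0]]}}

```text
time_s: 25.8
tool_pos: [0.4242, -0.1345, 0.2006]
tcp_rot: [[0.397, 0.918, 0.002], [0.918, -0.397, -0.001], [-0.0, 0.002, -1.0]]
ft_force: [1.1, 0.4, -0.3]
opening: 0.0387
grasp_force: 0.0
```

>>> {"op": "carry_out", "data": {"increments": [[[0,0,0],0,0],[[0,0,0],0,0],[[0,0,0],0,0],[[0,0,0],0,0],[[0,0,0.01],0,0],[[0,0,0.03],0,0],[[0,0,0.06],0,0],[[0,0,0.09],0,0],[[0,0,0.12],0,0],[[0,0,0.12],0,0]]}}

```text
time_s: 26.63
tool_pos: [0.4251, -0.1347, 0.3243]
tcp_rot: [[0.397, 0.918, 0.007], [0.918, -0.397, -0.003], [-0.0, 0.008, -1.0]]
ft_force: [2.1, -1.1, -3.1]
opening: 0.0148
grasp_force: 49.3
```

>>> {"op": "carry_out", "data": {"increments": [[[0.007,-0.011,0],0.04,0],[[0.021,-0.031,0],0.1,0],[[0.037,-0.055,0],0.17,0],[[0.053,-0.08,0],0.25,0],[[0.07,-0.105,0],0.33,0],[[0.086,-0.13,0],0.4,0],[[0.102,-0.154,0],0.48,0],[[0.116,-0.175,0],0.54,0],[[0.125,-0.188,0],0.58,0],[[0.128,-0.193,0],0.59,0]]}}

```text
time_s: 27.47
tool_pos: [0.5522, -0.3289, 0.3175]
tcp_rot: [[-0.181, 0.984, -0.001], [0.984, 0.181, 0.0], [0.0, -0.001, -1.0]]
ft_force: [0.1, 0.3, -4.7]
opening: 0.0151
grasp_force: 49.3
```

>>> {"op": "carry_out", "data": {"increments": [[[0,0,-0.02],0,0],[[0,0,-0.05],0,0],[[0,0,-0.08],0,0],[[0,0,-0.1],0,0],[[0,0,-0.108],0,0],[[0,0,-0.112],0,0],[[0,0,-0.114],0,0],[[0,0,-0.115],0,0],[[0,0,-0.115],0,0],[[0,0,-0.115],0,0]]}}

```text
time_s: 28.3
tool_pos: [0.5521, -0.3274, 0.2061]
tcp_rot: [[-0.181, 0.983, 0.002], [0.983, 0.181, -0.001], [-0.002, 0.002, -1.0]]
ft_force: [0.7, 0.2, -3.7]
opening: 0.0149
grasp_force: 49.1
```

>>> {"op": "carry_out", "data": {"increments": [[[0,0,0],0,0.6],[[0,0,0],0,0.6],[[0,0,0],0,0.6],[[0,0,0],0,0.6],[[0,0,0.01],0,0.6],[[0,0,0.03],0,0.6],[[0,0,0.06],0,0.7],[[0,0,0.09],0,1],[[0,0,0.12],0,1],[[0,0,0.12],0,1]]}}

```text
time_s: 29.13
tool_pos: [0.5533, -0.3282, 0.3325]
tcp_rot: [[-0.181, 0.983, 0.009], [0.983, 0.181, -0.007], [-0.008, 0.008, -1.0]]
ft_force: [1.0, -0.9, 1.0]
opening: 0.0852
grasp_force: 0.0
```

>>> {"op": "carry_out", "data": {"increments": [[[-0.02,0.02,0],0,1],[[-0.04,0.05,0],0,1],[[-0.06,0.08,0],0,1],[[-0.08,0.11,0],0,1],[[-0.1,0.14,0],0,1],[[-0.12,0.17,0],0,1],[[-0.13,0.19,0],0,1],[[-0.13,0.2,0],0,1],[[-0.13,0.2,0],0,1],[[-0.13,0.2,0],0,1]]}}

```text
time_s: 29.97
tool_pos: [0.4225, -0.1274, 0.3254]
tcp_rot: [[-0.182, 0.983, 0.002], [0.983, 0.182, -0.002], [-0.002, 0.002, -1.0]]
ft_force: [0.4, 0.1, -0.5]
opening: 0.0858
grasp_force: 0.0
```

```bash
python3 - <<'E'
from h import *
a=env.read_camera('scene')['color'][95:320,180:480]
cv2.imwrite('pics/end.png',cv2.resize(a,None,fx=2.6,fy=2.6,interpolation=cv2.INTER_CUBIC))
E
```

```text
(no output)
```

View pics/end.png

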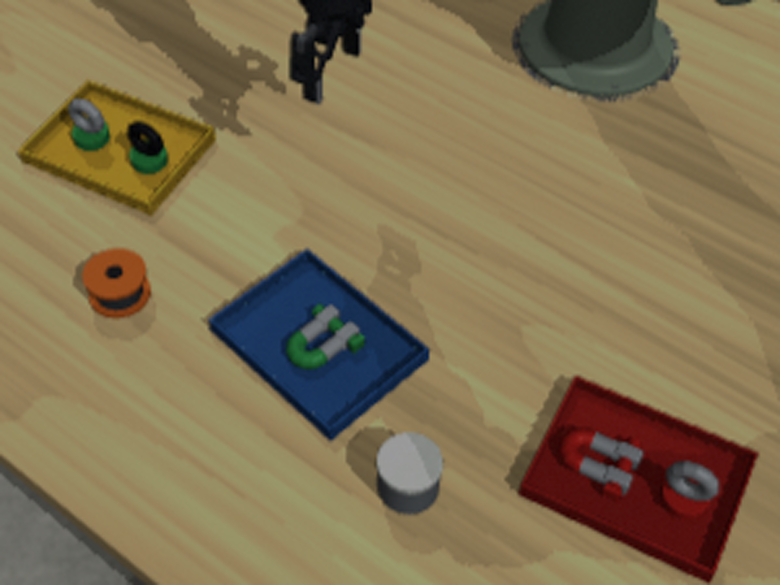

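All five pieces are in the right trays in the right poses: eye nuts at (88,125), (146,150) and (690,485), shackles at (325,338) and (603,462). The reel and tin have not moved.

```bash
python3 -c "
from plant import env
print(env.close_job())"
```

```text
the job is handed in; nothing more can be done
None
```

The job is handed in at about 30 s: red shackle and red eye nut went into the red tray first, then the green shackle into blue and both green eye nuts into yellow; the last picture shows shackles flat, eye nuts upright, and the reel and tin in place.

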